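# Stow the spanner, break the case's lid stay and close the lid

### The arm

A 7-joint arm with a two-finger parallel gripper is mounted at the origin on the work surface. World frame = base frame: x ahead of the robot, y to its left, z up, the work surface at z = 0. Lengths are in m, angles in degrees, forces in N, time in s.
With the tool pointing down it reaches from about 0.4 to 0.925 m from the base axis. Payload 4.1 kg.
Tool frame: the origin (TCP) lies at the very end of the fingers, on their centre line; the grasp point (between the pads) lies manip.tcp_to_grasp behind it (manip.tcp_to_grasp is the distance from the TCP to the grasp point, in m); z points along the fingers, y is the line along which they close (so a half turn about z gives the same grasp; the last joint's range is limited). The gripper opens to 85 mm and grips with 20 to 120 N. Pads are 22 mm wide; open, the fingers measure 114 mm over their backs; the gripper's body (76 mm by 85 mm) begins 54 mm behind the grasp point. The pads swing forward as they close: fully open they stand 13 mm farther back than shut.
Start: joints at [-70.989, 22.827, 2.584, 88.041, -1.071, 69.15, -2.905], TCP at [0.271, 0.591, 0.231] pointing down, gripper open.
Joint ranges: [-161.44, 161.44], [-28.35, 127.94], [-78.24, 83.42], [0, 140.83], [-78.03, 258.03], [13.02, 114.36], [-168.23, 168.23]. Speed limits (degrees/s): [147.25, 147.25, 180, 180, 180, 180, 180].

### API

Orientations are given as a 3x3 rotation matrix whose columns are the frame's x, y, z axes.
In Python, from bench import manip gives the robot as it stands.
- The arm moves only by the shell command python3 -m handwheel 'ROWS' [FORCE]. ROWS is JSON, a list of rows, each a list of 7 numbers: the shift along the tool's x, y, z in units of 30 mm (1.0 is 30 mm), then the turn, a rotation vector about the tool's x, y, z in units of 8 degrees (1.0 is 8 degrees), then the finger opening in mm, from 0 to 85.4. A call has 1 to 20 rows; each row shifts and turns the commanded pose from where the row before left it, along the tool's axes as they then stand; what a row does not reach is not made up. A row lasts 1/10 s, in which the tool goes at most 50 mm and 8.59 degrees, less where a joint would pass 70% of its speed; a pose out of reach is approached as far as the arm can. A call is refused whole if a number of a shift passes 1 or a number of a turn 1, either way. A call with a gripper value outside its range is refused whole. The fingers move at their own pace and stop on an object; FORCE is the grip in N (left out, the last holds). Time passes only in rows, so rows that do not move let the fingers close. It gives the time, the measured TCP pose, the force, the opening and the grip force at its end, in the units of the state.
- manip.state(): the state, without advancing time (a new reading comes with each control period).
- manip.capture(name): name is "side" or "top" or "wrist"; returns the picture (480x640x3 uint8, red, green, blue); there is no depth.
- manip.calibration(name): a dict with "fx", "fy", "cx", "cy" (pixels), "cam_to_world" (4x4, takes a point from camera to world coordinates). Camera axes: x right, y up, looking along -z (the intrinsics and any distortion apply to the point x, -y, -z); pixel columns grow to the right and rows downward; lengths in m; the calibration is good to about 2 mm. A picture is of the moment at which its call begins: read the wrist's pose just before it. calibration takes no time and is no camera call; for the wrist camera it gives the pose at the moment of the call.
- manip.hand_in(): hands the job in; it is judged then, once.
The state is a dict: "time_s": time; "joints": joint angles; "joint_velocities": joint speeds; "tau": joint torques, N m; "eef_pos": TCP position; "orientation": TCP orientation; "wrist_force": force on the tool from outside, world axes, zero at the start; "moment": the same for the moment, N m; "finger_gap": opening from 0.0 (shut) to 1.0 (fully open); "gripper_force": force on a finger pad.
Only numpy, scipy, OpenCV 4.12 (cv2) and the standard library are available. Lean on these libraries where they do the work, as an engineer would, in place of code of your own. Each camera call takes 0.05 s, during which the arm holds its last target. There are 200 camera calls.

### The job

Put the gas-fitting spanner back in its own cut-out in the foam of the open accessory case, lying fully home. Then press the knuckle of the locked lid stay until the stay folds, with the lid still standing, and after that lower the lid gently until it is fully shut and let go: it must not drop or slam. Leave the tweezers and scraper in their cut-outs and the bottle (jar) and pan box where they stand.

Things in the scene. Friction and masses are not known exactly. Their poses are not given: they have to be found in the camera images.
- case: fixed white case, 250 (its x) x 200 (y) x 75 mm high, walls 6 mm, open at the top. Origin: centre of its underside, on the bench. x runs along the hinge line; front wall at y -100 mm, hinge wall at y +100 mm. Dark foam inside, top 42 mm above the bench, blue-floored pockets 7 mm deep (floors at 35 mm). Yaw 0 has the hinge wall on the robot's left (+y)
- lid_hinge (a point): middle of the lid's hinge line: case x 0, y +100 mm, 75 mm above the bench; the line runs along the case's x. The fixed gas controller box beyond the hinge side stays at least 60 mm clear of the case and is 115 mm high
- lid (a joint): lid angle, rad: 0 shut, 1.44 at the start (standing open, held by the locked stay). Lid: shallow tray 250 x 200 x 24 mm, about 0.45 kg (0.36 to 0.56). With the stay broken, friction holds it unaided only above about 1.2 rad; lower down it falls and slams unless held. Shut, its rim rests on the case (75 mm) and its top is 99 mm above the bench
- lid_handle (a point): centre of the bar of the black bow handle on the middle of the lid's free edge. Bar 12 mm round, along the hinge line; bow 50 mm wide over its two round legs; bar centre 34 mm off the lid's edge. At lid angle a it is 234 cos a - 12 sin a mm in front of lid_hinge (to case -y) and 234 sin a + 12 cos a mm above it. Pinched over its 50 mm ends it turns between the pads as the lid swings
- knuckle (a joint): fold of the lid stay, rad: -0.07 locked (just past straight, on its stop), 0 arms in line, growing as it folds down towards the hinge; broken above 0.35; about 2.8 with the lid shut. Friction keeps it where it is left
- knuckle_boss (a point): centre of the stay's knuckle, a blue disc 22 mm across, 14 mm thick, axis along the hinge line; locked it is 125 mm above the bench at case x +105, y +36 mm. An 89 mm arm, 12 mm wide, joins it to stay_pivot, an 88 mm arm to the lid. Pressed down and towards the hinge (3 to 6 N) it breaks; at fold 0.6 it is some 20 mm lower and 17 mm nearer the hinge, and the lid has sunk to about 1.34
- stay_pivot (a point): fixed pivot of the stay's lower arm inside the case's end wall: case x +105, y -22 mm, 57 mm above the bench. The knuckle swings on an 89 mm circle about it, in the plane across the hinge line. The end wall's top is 75 mm above the bench
- spanner_mid (a point): centre of the loose spanner, half-way up its blue handle (6 mm over the bench), x to its open jaw. 152 mm long: handle 16 wide, 12 thick, from 75 mm behind to 30 mm ahead of this point; steel head 36 wide, 10 thick, from 37 to 77 mm ahead. About 0.11 kg; lies flat on the bench
- spanner_jaw (a point): point in the spanner's head, 56 mm from spanner_mid towards the jaw
- pocket (a point): where spanner_mid belongs, 41 mm above the bench (case x -12, y -42 mm), x to where the jaw goes. Cut-out 7 mm deep: handle slot 22 mm wide from 78 mm behind, jaw pocket 43 mm wide from 32 to 81 mm ahead, finger notches 40 mm long and 80 mm across centred here, for fingers on both sides of the handle. The head does not enter the slot: it fits one way round only
- pocket_jaw (a point): where spanner_jaw belongs, 56 mm ahead of pocket
- tweezers_mid (a point): centre of the steel tweezers (150 x 15 x 9 mm) in a foam slot parallel to the pocket, at case y +40 mm: leave there
- scraper_mid (a point): centre of the orange-handled scraper (155 x 14 x 11 mm) in a foam slot at case y +72 mm: leave there
- jar_mid (a point): centre of the amber glass bottle (jar) with white cap, 50 mm across, 100 mm high, standing on the bench: leave there
- pan_box_mid (a point): centre of the clear pan box with blue lid, 72 x 54 x 38 mm, on the bench: leave there
Mind the look-alikes: they are no part of the job. Of the things that look like the part that bears spanner_mid, take the one that is farthest from the robot's base at the start.

How it is judged (in metres and radians):
On the way, in this order (a step that is already met when the one before it is completed fails the run):
1. the spanner lies home in its cut-out, released, with the lid open (horizontal distance between spanner_mid and pocket below 0.007 m and horizontal distance between spanner_jaw and pocket_jaw below 0.009 m and z of spanner_mid in the frame of pocket below 0.003 m and contact force between the fingers and spanner below 0.1 N and value of joint lid above 1 rad), for 0.1 s.
2. the stay is broken at its knuckle (folded more than 0.35 rad) while the lid still stands up (above 0.9 rad) (value of joint knuckle above 0.35 rad and value of joint lid above 0.9 rad), for 0.1 s.
At the end, for the whole second after the job is handed in: lid fully shut (within 0.02 rad, 4 mm at its edge); spanner home in its cut-out (middle within 7 mm, jaw within 9 mm across, at most 3 mm proud); tweezers and scraper within 12 mm, bottle (jar) and pan box within 20 mm of where they were (value of joint lid below 0.02 rad and horizontal distance between spanner_mid and pocket below 0.007 m and horizontal distance between spanner_jaw and pocket_jaw below 0.009 m and z of spanner_mid in the frame of pocket below 0.003 m and distance of each of tweezers_mid, scraper_mid from where it was at the start of the episode below 0.012 m and distance of each of jar_mid, pan_box_mid from where it was at the start of the episode below 0.02 m); the robot touches nothing.
It fails at once if the lid drops or slams (closing faster than 2 rad/s, about 0.4 m/s at its free edge) (velocity of joint lid below -2 rad/s).
It fails at once if the tweezers or the scraper are knocked out of their cut-outs (more than 12 mm) (distance of any of tweezers_mid, scraper_mid from where it was at the start of the episode above 0.012 m).
It fails at once if the bottle (jar) or the pan box is shifted by more than 20 mm or tipped (distance of any of jar_mid, pan_box_mid from where it was at the start of the episode above 0.02 m or angle between any of jar_mid, pan_box_mid's own z axis and vertical above 0.3 rad).
It also fails if it takes over 67 s, if anything falls off the work surface, if the arm or the gripper's body presses on something with over 40 N, if the wrist force passes 120 N, or if a joint passes its speed limit or range.

## Working session

There is one attempt and no reset: what is moved stays moved. The work goes in short steps, Python scripts to look and compute and a shell command to move; the robot and the scene stay as the last step left them, time stands still between calls to the robot, and variables do not carry over. Pictures are saved under pics/ and viewed, at most 10 in all, crops included, and the job is handed in when it is done.

```bash
ls; mkdir -p pics; python3 - <<'E'
from bench import manip
import cv2,numpy as np
print(manip.tcp_to_grasp, manip.state())
for n in("top","side"):
    im=manip.capture(n); cv2.imwrite(f"pics/{n}0.png",im[:,:,::-1]); c=manip.calibration(n); print(n,c)
E
```

```text
pics
0.0187 {'time_s': 0.0, 'joints': array([-70.99007976,  22.87306889,   2.57940054,  88.11260999,
        -1.07015612,  69.15079194,  -2.90497054]), 'joint_velocities': array([-0.0337789 ,  0.02962792, -0.00431174, -0.02886912,  0.01732281,
        0.04291009, -0.01876403]), 'tau': array([-2.97480838e-04, -4.75133121e+01,  1.36439692e+00, -2.54226279e+01,
        1.14456416e-02,  9.31647664e-03, -5.06592272e-06]), 'eef_pos': array([0.27114681, 0.59005607, 0.23026236]), 'orientation': array([[-9.08693446e-01,  4.17463484e-01, -6.78811761e-04],
       [ 4.17464009e-01,  9.08691596e-01, -1.83978792e-03],
       [-1.51213734e-04, -1.95518271e-03, -9.99998077e-01]]), 'wrist_force': array([ 0.35970319,  0.45448325, -0.62055893]), 'moment': array([-0.0273777 ,  0.02838493,  0.07787435]), 'gripper_force': 0.0, 'finger_gap': 0.9988858936504013}
top {'fx': 464.2895469336775, 'fy': 464.2895469336775, 'cx': 324.4735212240738, 'cy': 242.73788703144584, 'cam_to_world': array([[ 0.01141042,  0.99308946, -0.11680376,  0.40318566],
       [-0.99913959,  0.01598125,  0.03827111, -0.06697614],
       [ 0.03987331,  0.11626658,  0.99241735,  0.99039554],
       [ 0.        ,  0.        ,  0.        ,  1.        ]])}
side {'fx': 497.30504605952956, 'fy': 497.30504605952956, 'cx': 315.81589584849047, 'cy': 241.53736294074324, 'cam_to_world': array([[ 0.95610396,  0.20494444, -0.20943492,  0.29599342],
       [-0.29300485,  0.6775684 , -0.67457337, -0.67316495],
       [ 0.00365642,  0.70632772,  0.70787554,  0.80405112],
       [ 0.        ,  0.        ,  0.        ,  1.        ]])}
```

View pics/top0.png

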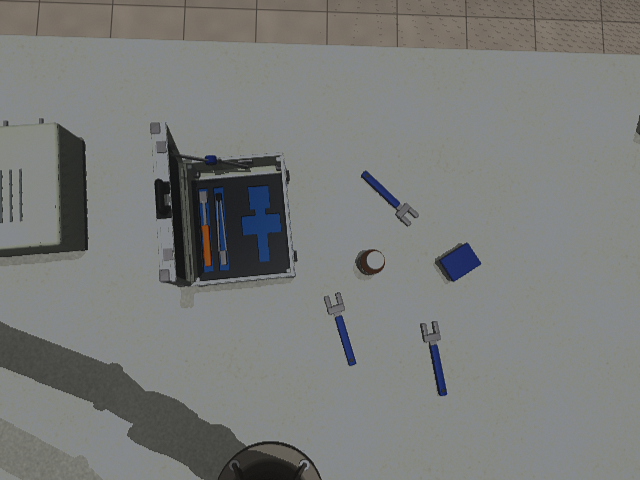

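View pics/side0.png

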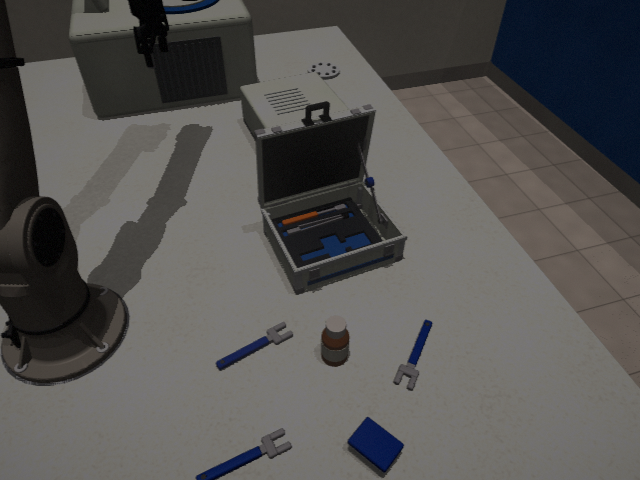

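The top view shows three spanner-like tools: A at (388,198), B at (340,328) and C at (434,357). The base is near (270,490), so A is the farthest and is the one to take. The side view shows the same tool at (415,352). The case's jaw pocket points up the image (+x), at (260,195) in the top view, and the stay knuckle is the blue spot at (211,160).

```bash
cat > h.py <<'E'
import cv2,numpy as np
def ray(c,uv,z):
    uv=np.atleast_2d(uv).astype(float); T=c["cam_to_world"]
    d=np.c_[(uv[:,0]-c["cx"])/c["fx"],-(uv[:,1]-c["cy"])/c["fy"],-np.ones(len(uv))]@T[:3,:3].T
    return T[:3,3]+d*((z-T[2,3])/d[:,2])[:,None]
def blue(im):
    h=cv2.cvtColor(im,cv2.COLOR_RGB2HSV); return cv2.inRange(h,(100,120,50),(130,255,255))
def blobs(c,m,z,amin=60):
    n,l,s,_=cv2.connectedComponentsWithStats(m)
    for i in range(1,n):
        if s[i,4]<amin: continue
        v,u=np.nonzero(l==i); P=ray(c,np.c_[u,v],z)[:,:2]; m0=P.mean(0); w,V=np.linalg.eigh(np.cov((P-m0).T)); a=V[:,1]
        r=cv2.minAreaRect((P*1000).astype(np.float32))
        yield (u.mean().round(1),v.mean().round(1)),s[i,4],m0,a,np.degrees(np.arctan2(a[1],a[0])),np.round(r[1]),np.round(r[0])
E
python3 - <<'E'
from bench import manip
from h import *
for n in("top","side"):
    im=cv2.imread(f"pics/{n}0.png")[:,:,::-1].copy(); c=manip.calibration(n)
    for z in(.012,.035):
        print(n,z)
        for b in blobs(c,blue(im),z): print(b[0],b[1],b[2].round(4),round(b[4],1),b[5],b[6])
im=cv2.imread("pics/top0.png")
a=cv2.resize(im[150:250,345:445],(500,500),interpolation=2); b=cv2.resize(im[115:295,140:300],None,fx=500/180,fy=500/180)[:,:300*2]
cv2.imwrite("pics/crop0.png",np.hstack([a[:,:340],b]))
E
```

```text
top 0.012
(np.float64(380.8), np.float64(189.3)) 291 [ 0.6368 -0.2253] 46.5 [101.  14.] [ 638. -224.]
(np.float64(220.2), np.float64(203.1)) 150 [0.5997 0.1181] -168.8 [107.  19.] [581. 118.]
(np.float64(260.5), np.float64(219.9)) 1537 [0.5652 0.0318] -173.5 [161.  80.] [558.  30.]
(np.float64(200.8), np.float64(213.1)) 72 [0.5774 0.1579] -173.1 [80.  6.] [579. 158.]
(np.float64(207.6), np.float64(213.8)) 68 [0.5762 0.1436] -174.5 [54.  6.] [577. 144.]
(np.float64(221.0), np.float64(230.7)) 147 [0.5406 0.1142] -173.8 [103.   9.] [551. 114.]
(np.float64(460.0), np.float64(261.5)) 840 [ 0.4827 -0.3952] 122.2 [54. 72.] [ 483. -395.]
(np.float64(223.9), np.float64(263.0)) 90 [0.4723 0.1057] -179.4 [40. 19.] [477. 107.]
(np.float64(208.8), np.float64(267.2)) 64 [0.4631 0.1366] 155.1 [31. 19.] [471. 138.]
(np.float64(345.0), np.float64(339.7)) 344 [ 0.3164 -0.1497] -162.6 [102.  15.] [ 315. -150.]
(np.float64(438.2), np.float64(369.4)) 345 [ 0.2574 -0.3441] -169.4 [102.  15.] [ 256. -344.]
top 0.035
(np.float64(380.8), np.float64(189.3)) 291 [ 0.6313 -0.2216] 46.5 [99. 14.] [ 632. -220.]
(
[... 1321 characters left out ...]
4884 -0.3822] 122.4 [54. 72.] [ 488. -381.]
(np.float64(230.4), np.float64(463.8)) 558 [ 0.2604 -0.3466] -170.9 [103.  14.] [ 257. -347.]
side 0.035
(np.float64(189.5), np.float64(6.0)) 205 [0.4274 1.5258] -168.0 [218.  68.] [ 434. 1529.]
(np.float64(337.9), np.float64(245.6)) 767 [0.5661 0.0341] -175.1 [156.  58.] [557.  38.]
(np.float64(419.7), np.float64(342.7)) 347 [ 0.6286 -0.2429] 46.8 [102.  14.] [ 631. -240.]
(np.float64(242.5), np.float64(351.4)) 355 [ 0.317  -0.1678] -163.3 [100.  14.] [ 316. -168.]
(np.float64(375.7), np.float64(443.1)) 1512 [ 0.4829 -0.3907] 122.4 [53. 70.] [ 483. -390.]
(np.float64(230.4), np.float64(463.8)) 558 [ 0.2615 -0.3561] -170.9 [100.  14.] [ 259. -357.]
```

View pics/crop0.png

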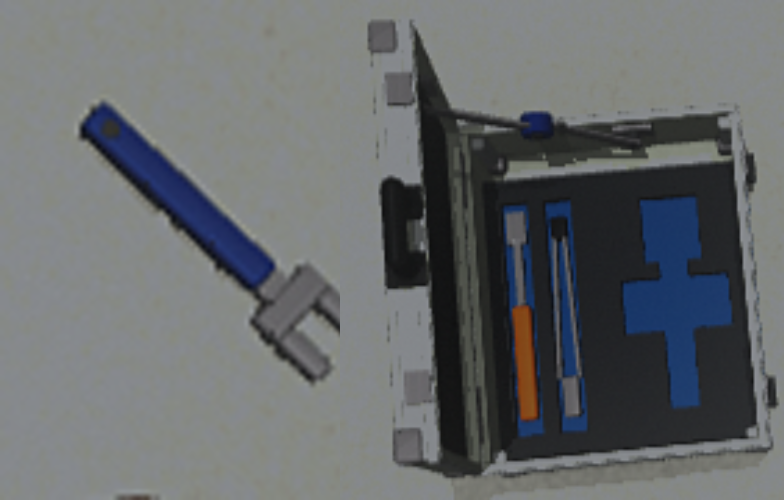

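The crop confirms spanner A: blue handle, with its open jaw at lower right. The pocket's wide end (jaw) is at the top of the picture, along +x. I'll rise and swing over towards the spanner.

```bash
python3 -m handwheel '[[0,0,-1,0,0,0,85],[0,0,-1,0,0,0,85],[-0.8,-0.7,-1,0,0,0,85],[-0.9,-0.8,-1,0,0,0,85],[-0.9,-0.8,-1,0,0,0,85],[-0.9,-0.8,-1,0,0,0,85],[-0.9,-0.8,-0.6,0,0,0,85],[-1,-0.9,0,0,0,0.7,85],[-1,-0.9,0,0,0,0.7,85],[-1,-0.9,0,0,0,0.7,85],[-1,-0.9,0,0,0,0.7,85]]' 40; cat >> h.py <<'E'
def to(p,yaw_y,tilt=0):
    """print shift to p in tool axes (units) and turn for tool-y heading yaw_y (deg), tool down"""
    from bench import manip
    s=manip.state(); R=s["orientation"]; q=np.radians(yaw_y); t=np.radians(tilt)
    y=np.array([np.cos(q),np.sin(q),0]); lat=np.array([-y[1],y[0],0])  # tilt leans tool z towards lat
    z=lat*np.sin(t)+np.array([0,0,-np.cos(t)]); Rt=np.c_[np.cross(y,z),y,z]
    print("t",round(s["time_s"],2),"pos",s["eef_pos"].round(4),"j",s["joints"].round(0),"F",s["wrist_force"].round(1),"gap",round(s["finger_gap"]*85.4,1),"grip",round(s["gripper_force"],1))
    d=np.array(p)-s["eef_pos"]
    print("shift now-axes",(R.T@d/.03).round(2),"| after-turn axes",(Rt.T@d/.03).round(2))
    from scipy.spatial.transform import Rotation as Q
    print("turn",(np.degrees(Q.from_matrix(R.T@Rt).as_rotvec())/8).round(2))
E
python3 -c "
from h import *
to([.6235,-.242,.2],-43.4)"
```

```text
time_s: 1.2
eef_pos: [0.3843, 0.2721, 0.4288]
orientation: [[-0.677, 0.736, -0.0], [0.736, 0.677, -0.001], [-0.0, -0.001, -1.0]]
wrist_force: [1.6, 0.1, -0.2]
finger_gap: 0.994
gripper_force: 0.0
t 1.2 pos [0.3843 0.2721 0.4288] j [-55.  -1.  14.  93.   0.  89.   2.] F [ 1.6  0.1 -0.2] gap 84.9 grip 0.0
shift now-axes [-18.01  -5.74   7.63] | after-turn axes [-6.97 17.57  7.63]
turn [-0.000e+00  1.000e-02  1.075e+01]
```

```bash
python3 -m handwheel '[[-1,-0.32,0,0,0,0,85],[-1,-0.32,0,0,0,0,85],[-1,-0.32,0,0,0,0,85],[-1,-0.32,0,0,0,0,85],[-1,-0.32,0,0,0,0,85],[-1,-0.32,0,0,0,0,85],[-1,-0.32,0,0,0,0,85],[-1,-0.32,0,0,0,0,85],[-1,-0.32,0,0,0,0,85],[-1,-0.32,0,0,0,0,85],[-1,-0.32,0,0,0,0,85],[-1,-0.32,0.2,0,0,0,85],[-1,-0.32,0.5,0,0,0,85],[-1,-0.32,0.8,0,0,0,85],[-1,-0.32,1,0,0,0,85],[-1,-0.32,1,0,0,0,85],[-1,-0.32,1,0,0,0,85],[-0.5,0,1,0,0,0,85]]'
python3 -m handwheel '[[0,0,0.5,0,0,1,85],[0,0,0.5,0,0,1,85],[0,0,0,0,0,1,85],[0,0,0,0,0,1,85],[0,0,0,0,0,1,85],[0,0,0,0,0,1,85],[0,0,0,0,0,1,85],[0,0,0,0,0,1,85],[0,0,0,0,0,1,85],[0,0,0,0,0,1,85],[0,0,0,0,0,0.7,85],[0,0,0,0,0,0,85],[0,0,0,0,0,0,85]]'
python3 - <<'E'
from bench import manip
from h import *
to([.6235,-.242,.2],-43.4)
c=manip.calibration("wrist"); im=manip.capture("wrist"); cv2.imwrite("pics/w1.png",im[:,:,::-1])
for b in blobs(c,blue(im),.012,300): print(b[0],b[1],b[2].round(4),round(b[4],1),b[5],b[6])
E
```

```text
time_s: 3.0
eef_pos: [0.6212, -0.2253, 0.2625]
orientation: [[-0.678, 0.735, -0.001], [0.735, 0.678, -0.002], [-0.001, -0.002, -1.0]]
wrist_force: [-0.6, 0.3, 0.1]
finger_gap: 0.994
gripper_force: 0.0
time_s: 4.3
eef_pos: [0.6218, -0.2212, 0.2338]
orientation: [[0.676, 0.737, -0.001], [0.737, -0.676, 0.0], [-0.0, -0.001, -1.0]]
wrist_force: [0.3, -0.1, -0.2]
finger_gap: 0.995
gripper_force: 0.0
t 4.3 pos [ 0.6218 -0.2212  0.2338] j [-22.  35.  59.  87. -31.  75.  -2.] F [ 0.3 -0.1 -0.2] gap 84.9 grip 0.0
shift now-axes [-0.47  0.51  1.13] | after-turn axes [-0.46  0.52  1.13]
turn [-0.01  0.    0.11]
(np.float64(71.4), np.float64(52.7)) 7500 [0.5451 0.0441] -177.8 [162.  77.] [541.  46.]
(np.float64(147.3), np.float64(83.7)) 386 [ 0.5763 -0.0208] -173.6 [157.   3.] [563. -22.]
(np.float64(337.0), np.float64(225.1)) 391 [ 0.6181 -0.2466] 46.1 [41. 12.] [ 618. -247.]
(np.float64(92.8), np.float64(332.2)) 824 [ 0.3208 -0.1503] -163.4 [94. 14.] [ 319. -151.]
(np.float64(329.0), np.float64(393.0)) 1829 [ 0.468  -0.3996] 137.8 [52. 74.] [ 468. -404.]
```

View pics/w1.png

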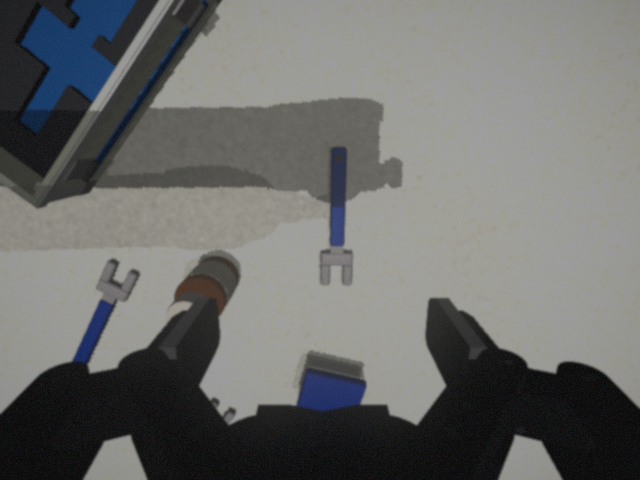

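The wrist view shows the target spanner: handle from (339,148) to (337,246), head at about (337,265), half in the arm's shadow. I'll measure its ends.

```bash
python3 - <<'E'
from bench import manip
from h import *
c=manip.calibration("wrist"); im=cv2.imread("pics/w1.png")[:,:,::-1].copy()
h=cv2.cvtColor(im,cv2.COLOR_RGB2HSV); m=cv2.inRange(h,(100,120,25),(130,255,255)); m[:140]=0;m[250:]=0;m[:,:310]=0;m[:,365:]=0
v,u=np.nonzero(m); print(u.min(),u.max(),v.min(),v.max(),len(u))
for b in blobs(c,m,.012): print(b[0],b[1],b[2].round(4),round(b[4],2),b[5],b[6])
P=ray(c,[[u[v<v.min()+4].mean(),v.min()],[u[v>v.max()-4].mean(),v.max()+1]],.012); print(P.round(4), np.linalg.norm(P[1]-P[0]))
ax=(P[1]-P[0])/np.linalg.norm(P[1]-P[0]); mid=P[1]-.030*ax; print(mid, np.degrees(np.arctan2(ax[1],ax[0])))
to([mid[0],mid[1],.06],np.degrees(np.arctan2(ax[1],ax[0]))+90)
E
```

```text
332 343 207 244 391
(np.float64(337.0), np.float64(225.1)) 391 [ 0.6182 -0.2467] 46.03 [41. 12.] [ 618. -247.]
[[ 0.6317 -0.2325  0.012 ]
 [ 0.6029 -0.2628  0.012 ]] 0.04182846981830474
[ 0.62359785 -0.24106579  0.012     ] -133.56168135668625
t 4.35 pos [ 0.6218 -0.2212  0.234 ] j [-22.  35.  59.  87. -31.  75.  -2.] F [-0.6 -0.1  0.4] gap 84.7 grip 0.0
shift now-axes [-0.45  0.5   5.8 ] | after-turn axes [-0.44  0.5   5.8 ]
turn [-0.    0.    0.12]
```

```bash
python3 -m handwheel '[[-0.45,0.5,0.5,0,0,0.1,85],[0,0,1,0,0,0,85],[0,0,1,0,0,0,85],[0,0,1,0,0,0,85],[0,0,1,0,0,0,85],[0,0,1,0,0,0,85],[0,0,0.8,0,0,0,85],[0,0,0.5,0,0,0,60],[0,0,0.45,0,0,0,45],[0,0,0,0,0,0,45],[0,0,0,0,0,0,45]]' 60
python3 -c "
from h import *
to([.6236,-.241,.005],-43.5)"
```

```text
time_s: 5.45
eef_pos: [0.6243, -0.242, 0.0176]
orientation: [[0.688, 0.726, 0.001], [0.726, -0.688, -0.001], [0.0, 0.001, -1.0]]
wrist_force: [0.7, -0.1, 0.7]
finger_gap: 0.526
gripper_force: 0.0
t 5.45 pos [ 0.6243 -0.242   0.0176] j [-14.  48.  48.  96. -42.  56.   6.] F [ 0.7 -0.1  0.7] gap 44.9 grip 0.0
shift now-axes [ 0.01 -0.04  0.42] | after-turn axes [ 0.01 -0.04  0.42]
turn [ 0.01 -0.    0.  ]
```

```bash
python3 -m handwheel '[[0,-0.04,0.2,0,0,0,45],[0,0,0.22,0,0,0,35],[0,0,0,0,0,0,10],[0,0,0,0,0,0,10],[0,0,0,0,0,0,10],[0,0,0,0,0,0,10],[0,0,0,0,0,0,10],[0,0,0,0,0,0,10]]' 60
python3 -c "
from h import *
to([.6236,-.241,.005],-43.5)"
```

```text
time_s: 6.25
eef_pos: [0.6229, -0.2406, 0.0042]
orientation: [[0.688, 0.726, 0.0], [0.726, -0.688, 0.0], [0.0, -0.0, -1.0]]
wrist_force: [-0.2, -0.2, -1.0]
finger_gap: 0.166
gripper_force: 60.7
t 6.25 pos [ 0.6229 -0.2406  0.0042] j [-14.  49.  47.  97. -43.  55.   7.] F [-0.2 -0.2 -1. ] gap 14.1 grip 60.7
shift now-axes [ 0.01  0.03 -0.03] | after-turn axes [ 0.01  0.03 -0.03]
turn [-0. -0.  0.]
```

```bash
python3 -m handwheel '[[0,0,-0.5,0,0,0,10],[0,0,-1,0,0,0,10],[0,0,-1,0,0,0,10],[0,0,-1,0,0,-0.5,10],[0,0,-1,0,0,-1,10],[0,0,-1,0,0,-1,10],[0,0,0,0,0,-1,10],[0,0,0,0,0,-1,10],[0,0,0,0,0,-1,10],[0,0,0,0,0,-1,10],[0,0,0,0,0,-1,10],[0,0,0,0,0,-1,10],[0,0,0,0,0,-1,10],[0,0,0,0,0,-1,10],[0,0,0,0,0,-1,10],[0,0,0,0,0,-1,10],[0,0,0,0,0,-1,10],[0,0,0,0,0,-1,10],[0,0,0,0,0,-1,10],[0,0,0,0,0,-1,10]]'
python3 -c "
from h import *
to([.5522,.0285,.17],96.3)"
```

```text
time_s: 8.25
eef_pos: [0.6225, -0.2416, 0.1703]
orientation: [[-1.0, 0.021, 0.0], [0.021, 1.0, -0.001], [-0.001, -0.001, -1.0]]
wrist_force: [-0.1, 0.1, -0.4]
finger_gap: 0.159
gripper_force: 60.7
t 8.25 pos [ 0.6225 -0.2416  0.1703] j [  0.  29.  25.  90. -13.  64. 117.] F [-0.1  0.1 -0.4] gap 13.5 grip 60.7
shift now-axes [2.53 8.95 0.  ] | after-turn axes [1.34 9.21 0.01]
turn [-0.01  0.   -0.94]
```

```bash
python3 -m handwheel '[[0.1,0.5,0,0,0,-0.9,10],[0.15,1,0,0,0,0,10],[0.15,1,0,0,0,0,10],[0.15,1,0,0,0,0,10],[0.15,1,0,0,0,0,10],[0.15,1,0,0,0,0,10],[0.15,1,0,0,0,0,10],[0.15,1,0,0,0,0,10],[0.2,1,0,0,0,0,10],[0.15,0.7,0,0,0,0,10],[0,0,0,0,0,0,10],[0,0,0,0,0,0,10]]'
python3 - <<'E'
from bench import manip
from h import *
to([.5522,.0285,.17],96.3)
c=manip.calibration("wrist"); im=manip.capture("wrist"); cv2.imwrite("pics/w2.png",im[:,:,::-1]); np.save("c2.npy",c,allow_pickle=True)
h=cv2.cvtColor(im,cv2.COLOR_RGB2HSV); m=cv2.inRange(h,(95,100,25),(130,255,255))
for b in blobs(c,m,.035,300): print(b[0],b[1],b[2].round(4),round(b[4],1),b[5],b[6])
E
```

```text
time_s: 9.45
eef_pos: [0.5526, 0.0292, 0.1701]
orientation: [[-0.995, -0.1, 0.001], [-0.1, 0.995, -0.001], [-0.001, -0.001, -1.0]]
wrist_force: [0.3, 0.1, -1.4]
finger_gap: 0.163
gripper_force: 60.7
t 9.45 pos [0.5526 0.0292 0.1701] j [-24.  17.  20. 106.  -7.  58.  94.] F [ 0.3  0.1 -1.4] gap 13.9 grip 60.7
shift now-axes [ 0.02 -0.02  0.  ] | after-turn axes [ 0.02 -0.02  0.  ]
turn [-0.01  0.01 -0.07]
(np.float64(428.7), np.float64(127.7)) 610 [0.4675 0.1014] -178.8 [39. 19.] [474. 103.]
(np.float64(473.0), np.float64(117.7)) 372 [0.457  0.1329] 101.8 [13. 18.] [458. 133.]
(np.float64(321.1), np.float64(243.2)) 11983 [0.5686 0.0304] -173.2 [216.  81.] [582.  31.]
(np.float64(423.8), np.float64(214.8)) 829 [0.5344 0.11  ] -173.5 [101.   8.] [547. 110.]
(np.float64(414.3), np.float64(290.8)) 761 [0.6009 0.1141] -166.2 [94. 20.] [583. 115.]
(np.float64(450.3), np.float64(262.1)) 369 [0.5716 0.1394] -173.3 [49.  6.] [571. 139.]
```

View pics/w2.png

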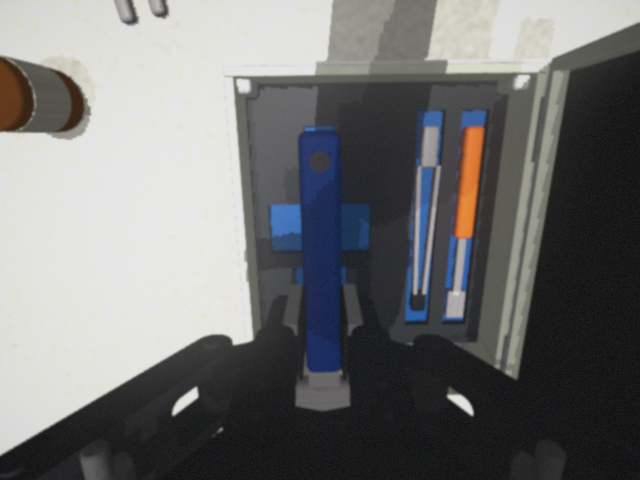

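The wrist view shows the spanner held along the slot, with the finger-notch corners at about (271,205), (273,250), (368,205) and (370,251), and the slot's rear end at (318,127). I'll refine the pocket from these, and the held spanner's heading from its handle edges.

```bash
python3 - <<'E'
from h import *
c=np.load("c2.npy",allow_pickle=True).item()
im=cv2.imread("pics/w2.png")[:,:,::-1].copy(); h=cv2.cvtColor(im,cv2.COLOR_RGB2HSV); m=cv2.inRange(h,(100,150,60),(120,255,255))
for r in(205,210,225,240,245):
    x=np.nonzero(m[r,250:390])[0]+250; print(r,x.min(),x.max())
for q in(276,285,355,362): 
    x=np.nonzero(m[190:265,q])[0]+190; print("col",q,x.min(),x.max())
K=[]
for z in(.035,.042):
    P=ray(c,[[271,205],[273,250],[368,205],[370,251],[318,127]],z); print(z,(P[:,:2]*1000).round(1).tolist(),(P[:4,:2].mean(0)*1000).round(1))
    print("y-dir",np.degrees(np.arctan2(*(P[2]-P[0]+P[3]-P[1])[[1,0]])).round(1),"size",np.linalg.norm(P[2]-P[0]).round(4),np.linalg.norm(P[1]-P[0]).round(4))
# spanner edges: hue darker blue top face at z=.176
for r in(150,180,200,260,300,340): 
    row=im[r,285:370].astype(int); g=np.abs(np.diff(row.sum(1))); print(r,[(int(i)+285,int(g[i])) for i in np.argsort(g)[-4:]])
E
```

```text
205 292 368
210 272 368
225 272 368
240 293 368
245 298 367
col 276 206 234
col 285 206 234
col 355 205 249
col 362 205 249
0.035 [[538.1, -12.9], [575.8, -9.0], [530.3, 64.1], [568.5, 71.1], [475.3, 18.6]] [553.2  28.3]
y-dir 95.5 size 0.0774 0.0378
0.042 [[536.7, -12.0], [573.4, -8.2], [529.1, 63.1], [566.3, 69.9], [475.4, 18.7]] [551.3  28.2]
y-dir 95.5 size 0.0755 0.0369
150 [(338, 24), (296, 32), (297, 40), (298, 42)]
180 [(340, 17), (343, 17), (368, 23), (298, 31)]
200 [(352, 21), (318, 22), (299, 25), (310, 28)]
260 [(322, 18), (365, 20), (321, 25), (341, 31)]
300 [(345, 33), (299, 38), (344, 43), (300, 44)]
340 [(307, 24), (339, 26), (361, 26), (337, 27)]
```

```bash
python3 -m handwheel '[[0,-0.02,0.6,0,0,-0.04,10],[0,0,1,0,0,0,10],[0,0,1,0,0,0,10],[0,0,0.7,0,0,0,10],[0,0,0.4,0,0,0,10],[0,0,0.2,0,0,0,10],[0,0,0.1,0,0,0,10],[0,0,0,0,0,0,10]]'
python3 -c "
from h import *
to([.5526,.0285,.0395],96.1)"
```

```text
time_s: 10.3
eef_pos: [0.5532, 0.029, 0.0498]
orientation: [[-0.994, -0.105, 0.001], [-0.105, 0.994, 0.0], [-0.001, -0.0, -1.0]]
wrist_force: [0.5, -0.1, -1.5]
finger_gap: 0.162
gripper_force: 60.7
t 10.3 pos [0.5532 0.029  0.0498] j [-21.  26.  17. 111. -11.  44.  98.] F [ 0.5 -0.1 -1.5] gap 13.9 grip 60.7
shift now-axes [ 0.02 -0.01  0.34] | after-turn axes [ 0.02 -0.01  0.34]
turn [-0.    0.01 -0.01]
```

```bash
python3 -m handwheel '[[0.02,-0.01,0.1,0,0,0,10],[0,0,0.1,0,0,0,10],[0,0,0.1,0,0,0,10],[0,0,0.03,0,0,0,10],[0,0,0,0,0,0,10],[0,0,0,0,0,0,10]]'
python3 - <<'E'
from bench import manip
from h import *
to([.5526,.0285,.0395],96.1)
E
```

```text
time_s: 10.9
eef_pos: [0.552, 0.029, 0.0393]
orientation: [[-0.994, -0.105, 0.0], [-0.105, 0.994, 0.0], [-0.0, 0.0, -1.0]]
wrist_force: [0.4, 0.6, -1.3]
finger_gap: 0.161
gripper_force: 60.8
t 10.9 pos [0.552  0.029  0.0393] j [-21.  27.  17. 112. -11.  43.  99.] F [ 0.4  0.6 -1.3] gap 13.8 grip 60.8
shift now-axes [-0.02 -0.02 -0.01] | after-turn axes [-0.02 -0.02 -0.01]
turn [ 0.    0.   -0.01]
```

```bash
python3 -m handwheel '[[0,0,0,0,0,0,30],[0,0,0,0,0,0,30],[0,0,0,0,0,0,30],[0,0,-0.3,0,0,0,30],[0,0,-0.7,0,0,0,30],[0,0,-1,0,0,0,20],[0,0,-1,0,0,0,0],[0,0,-1,0,0,0,0],[0,0,-0.7,0,0,0,0],[0,0,-0.3,0,0,0,0],[0,0,0,0,0,0,0]]'
python3 - <<'E'
from bench import manip
from h import *
to([.5526,.0285,.2],96.1)
c=manip.calibration("wrist"); im=manip.capture("wrist"); np.save("c3.npy",c,allow_pickle=True)
t=manip.capture("side")
cv2.imwrite("pics/w3.png",np.hstack([im[60:460,200:600],cv2.resize(t[90:290,240:440],(400,400),interpolation=2)])[:,:,::-1])
E
```

```text
time_s: 12.0
eef_pos: [0.5528, 0.0289, 0.1908]
orientation: [[-0.994, -0.105, 0.003], [-0.105, 0.994, 0.001], [-0.003, 0.001, -1.0]]
wrist_force: [0.1, -0.5, -0.1]
finger_gap: -0.001
gripper_force: 0.0
t 12.0 pos [0.5528 0.0289 0.1908] j [-24.  16.  20. 105.  -6.  60.  94.] F [ 0.1 -0.5 -0.1] gap -0.1 grip 0.0
shift now-axes [ 0.01 -0.01 -0.31] | after-turn axes [ 0.01 -0.01 -0.31]
turn [ 0.    0.02 -0.01]
```

View pics/w3.png

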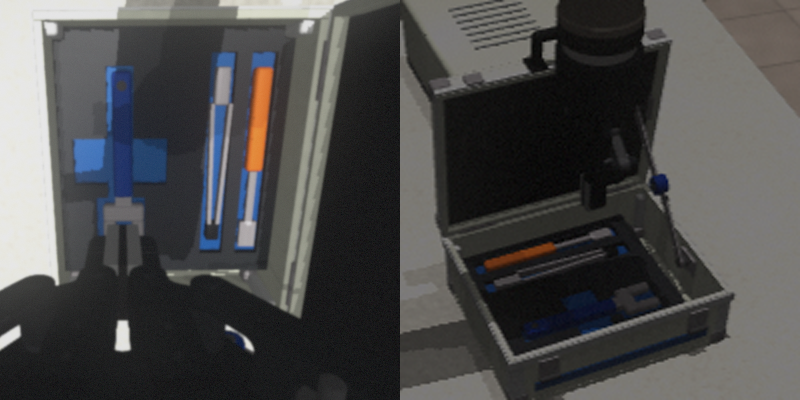

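The left half shows the spanner lying in its slot with the jaw in the jaw pocket, and the tweezers and scraper in place. The right half shows the knuckle at side pixel (369.5,181.5). Next I'll work out the press pose.

```bash
python3 - <<'E'
from bench import manip
from h import *
s=manip.state(); c=np.load("c3.npy",allow_pickle=True).item(); T=c["cam_to_world"]
print("cam in tool",(s["orientation"].T@(T[:3,3]-s["eef_pos"])).round(3))
print(ray(manip.calibration("side"),[369.5,181.5],.125).round(4), ray(manip.calibration("top"),[210.5,160],.128).round(4))
B=np.array([.6607,.1183,.125]); t=np.radians(42); lat=np.array([-.106,.994,0]); z=lat*np.sin(t)+np.array([0,0,-np.cos(t)])
to(B-.04*z,6.1,42); print(B-.04*z)
E
```

```text
cam in tool [ 0.072  0.    -0.145]
[[0.6642 0.1178 0.125 ]] [[0.6589 0.1174 0.128 ]]
t 12.1 pos [0.5513 0.029  0.1885] j [-24.  16.  20. 105.  -6.  60.  94.] F [-0.2  0.1 -0.5] gap 0.2 grip 0.0
shift now-axes [-3.94  1.68  1.12] | after-turn axes [0.5  3.94 1.96]
turn [-4.11  4.1  10.69]
[0.66353711 0.09169537 0.15472579]
```

```bash
python3 -m handwheel '[[0,0,0,0,0,1,0],[0,0,0,0,0,1,0],[0,0,0,0,0,1,0],[0,0,0,0,0,1,0],[0,0,0,0,0,1,0],[0,0,0,0,0,1,0],[0,0,0,0,0,1,0],[0,0,0,0,0,1,0],[0,0,0,0,0,1,0],[0,0,0,0,0,1,0],[0,0,0,0,0,1,0],[0,0,0,0,0,0.25,0],[0,0,0,0,1,0,0],[0,0,0,0,1,0,0],[0,0,0,0,1,0,0],[0,0,0,0,1,0,0],[0,0,0,0,1,0,0],[0,0,0,0,0.25,0,0],[0,0,0,0,0,0,0]]'
python3 -c "
from h import *
to([.6635,.0917,.1547],6.1,42)"
```

```text
time_s: 14.0
eef_pos: [0.551, 0.0278, 0.1869]
orientation: [[-0.073, 0.995, -0.072], [0.74, 0.103, 0.665], [0.669, -0.005, -0.744]]
wrist_force: [-0.6, 0.4, 0.4]
finger_gap: -0.004
gripper_force: 0.0
t 14.0 pos [0.551  0.0278 0.1869] j [ -5.  28.  27. 102. -49.  82.  48.] F [-0.6  0.4  0.4] gap -0.3 grip 0.0
shift now-axes [0.58 3.95 1.94] | after-turn axes [0.56 3.95 1.95]
turn [-0.01  0.01 -0.04]
```

```bash
python3 -m handwheel '[[0.1,0.6,0.2,0,0,0,0],[0.1,0.8,0.4,0,0,0,0],[0.1,0.8,0.4,0,0,0,0],[0.1,0.8,0.4,0,0,0,0],[0.1,0.6,0.4,0,0,0,0],[0.05,0.3,0.15,0,0,0,0],[0,0,0.2,0,0,0,0],[0,0,0.2,0,0,0,0],[0,0,0.2,0,0,0,0],[0,0,0.1,0,0,0,0],[0,0,0,0,0,0,0]]'
python3 -c "
from h import *
to([.6635,.0917,.1547],6.1,42)"
```

```text
time_s: 15.1
eef_pos: [0.6608, 0.1065, 0.141]
orientation: [[-0.078, 0.994, -0.071], [0.739, 0.105, 0.666], [0.669, -0.001, -0.743]]
wrist_force: [-0.3, -0.6, 0.4]
finger_gap: 0.0
gripper_force: 0.0
t 15.1 pos [0.6608 0.1065 0.141 ] j [ -9.  39.  23.  91. -56.  79.  42.] F [-0.3 -0.6  0.4] gap 0.0 grip 0.0
shift now-axes [-0.07  0.04 -0.67] | after-turn axes [-0.07  0.04 -0.67]
turn [ 0.   -0.   -0.01]
```

Tip 20 mm from the knuckle centre. Now I'll press in slowly.

```bash
python3 -m handwheel '[[-0.03,0,0.15,0,0,0,0],[0,0,0.15,0,0,0,0],[0,0,0.12,0,0,0,0],[0,0,0.12,0,0,0,0],[0,0,0.1,0,0,0,0]]'
python3 -m handwheel '[[0,0,0.1,0,0,0,0],[0,0,0.1,0,0,0,0],[0,0,0.1,0,0,0,0],[0,0,0.1,0,0,0,0],[0,0,0.1,0,0,0,0],[0,0,0,0,0,0,0]]'
python3 - <<'E'
from bench import manip
from h import *
t=manip.capture("side")
cv2.imwrite("pics/s4.png",cv2.resize(t[70:300,230:430],None,fx=2.5,fy=2.5,interpolation=2)[:,:,::-1])
E
```

```text
time_s: 15.6
eef_pos: [0.6604, 0.119, 0.127]
orientation: [[-0.079, 0.994, -0.07], [0.738, 0.106, 0.666], [0.67, 0.001, -0.742]]
wrist_force: [-0.2, -1.1, 5.4]
finger_gap: 0.0
gripper_force: 1.7
time_s: 16.2
eef_pos: [0.6591, 0.1279, 0.1144]
orientation: [[-0.078, 0.995, -0.07], [0.74, 0.105, 0.664], [0.668, -0.0, -0.744]]
wrist_force: [0.8, -0.0, 0.9]
finger_gap: -0.002
gripper_force: 0.6
```

View pics/s4.png

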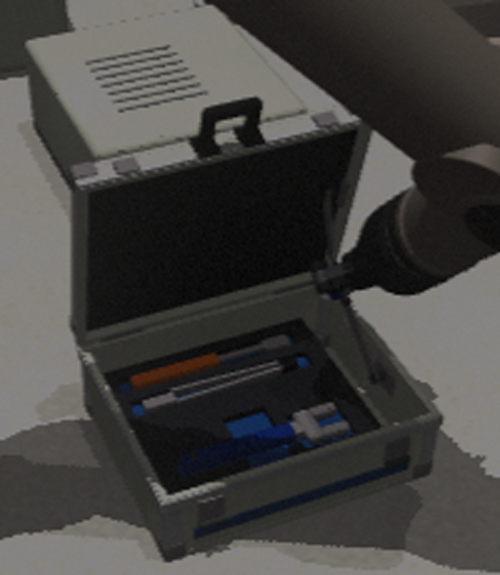

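The side view shows the knuckle pressed down at crop (335,280) with the lid still standing. I'll press a bit further for margin, hold, then back off the way I came.

```bash
python3 -m handwheel '[[0,0,0.1,0,0,0,0],[0,0,0.03,0,0,0,0],[0,0,0,0,0,0,0],[0,0,0,0,0,0,0],[0,0,-0.3,0,0,0,0],[0,0,-0.6,0,0,0,0],[0,-0.5,-1,0,0,0,0],[0,-1,-1,0,0,0,0],[0,-1,-1,0,0,0,20],[0,-1,-1,0,0,0,60],[0,0,-1,0,0,0,85],[0,0,0,0,0,0,85],[0,0,0,0,0,0,85]]'
python3 - <<'E'
from bench import manip
from h import *
to([.6635,.0917,.1547],6.1,0)
ts=[manip.capture("side"),manip.capture("top")]
for n,t in zip(("side5","top5"),ts): cv2.imwrite(f"pics/{n}.png",t[:,:,::-1])
cv2.imwrite("pics/s5.png",np.hstack([cv2.resize(ts[0][70:270,240:440],(400,400),interpolation=2),cv2.resize(ts[1][100:300,120:320],(400,400),interpolation=2)])[:,:,::-1])
E
```

```text
time_s: 17.55
eef_pos: [0.5672, 0.0022, 0.2446]
orientation: [[-0.079, 0.994, -0.069], [0.739, 0.105, 0.666], [0.669, 0.002, -0.743]]
wrist_force: [-0.4, 0.7, -0.3]
finger_gap: 0.848
gripper_force: 0.0
t 17.55 pos [0.5672 0.0022 0.2446] j [ -4.  27.  28.  96. -48.  88.  44.] F [-0.4  0.7 -0.3] gap 72.4 grip 0.0
shift now-axes [-0.05  3.5   3.99] | after-turn axes [2.63 3.51 3.  ]
turn [ 0.01 -5.25 -0.  ]
```

View pics/s5.png

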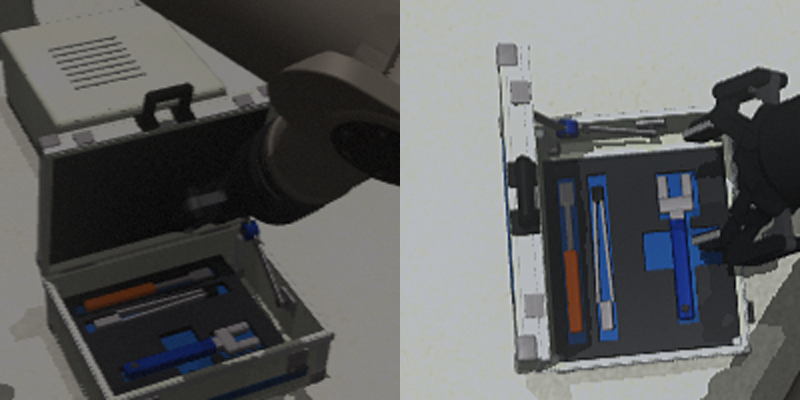

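The stay is folded, with the knuckle at side pixel (365,184). The lid is standing with its handle bar at side pixel (324,116). I'll compute the fold and the lid angle.

```bash
cat >> h.py <<'E'
O=np.array([.5601,.0713,0]); q_=np.radians(6.1); RC=np.array([[np.cos(q_),-np.sin(q_),0],[np.sin(q_),np.cos(q_),0],[0,0,1]])
def oncx(c,uv,cx):
    a=(ray(c,uv,0)[0]-O)@RC; b=(ray(c,uv,.2)[0]-O)@RC; return a+(b-a)*(cx-a[0])/(b[0]-a[0])
def handle(a): return O+RC@np.array([0,.1-(.234*np.cos(a)-.012*np.sin(a)),.075+.234*np.sin(a)+.012*np.cos(a)])
E
python3 - <<'E'
from bench import manip
from h import *
c=manip.calibration("side"); c2=manip.calibration("top")
k=oncx(c,[365,184.5],.105); print("knuckle",k.round(3), "lower arm",np.degrees(np.arctan2(k[2]-.057,k[1]+.022)),"(49.5 locked)")
for uv in([324,116.5],):
    hcase=oncx(c,uv,0); print("handle side",hcase.round(4))
# compare: predicted pixels for angles
def proj(c,p):
    T=c["cam_to_world"]; q=T[:3,:3].T@(p-T[:3,3]); return (c["cx"]+c["fx"]*q[0]/-q[2],c["cy"]-c["fy"]*q[1]/-q[2])
for a in(1.44,1.38,1.34,1.3,1.26,1.2): print(a,np.round(proj(c,handle(a)),1),np.round(proj(c2,handle(a)),1),handle(a).round(3))
for n,cc in(("side",c),("top",c2)):
    im=cv2.imread(f"pics/{n}5.png").max(2); u,v=map(int,proj(cc,handle(1.34))); w=im[v-25:v+26,u-25:u+26]<45
    y,x=np.nonzero(w); print(n,u,v); print("\n".join("".join("#" if t else "." for t in r) for r in w[::2]))
E
```

```text
knuckle [0.105 0.047 0.109] lower arm 36.698721494354295 (49.5 locked)
handle side [0.     0.0436 0.3068]
1.44 [316.1 106.1] [158.9 194.3] [0.551 0.152 0.309]
1.38 [319.  110.3] [168.8 193.8] [0.553 0.138 0.307]
1.34 [320.9 113.4] [175.4 193.5] [0.554 0.129 0.306]
1.3 [322.8 116.6] [181.9 193.2] [0.555 0.12  0.304]
1.26 [324.8 120. ] [188.5 193. ] [0.556 0.111 0.301]
1.2 [327.6 125.4] [198.2 192.9] [0.557 0.098 0.297]
side 320 113
............................................#######
...............................................####
..................................................#
...................................................
...................................................
...................................................
...................................................
...................................................
...................................................
...................................................
...................................................
...................................................
....................................####.
[... 1350 characters left out ...]
####.#######...######...
.............................###.####.....#######..
.............................########.....#######..
.............................###.####.....#######..
.............................###.####.....#######..
.............................###.####......######..
.............................###.#####.....######..
.........................#######..######...######..
.........................###.###########...#######.
..........................#..###########...#######.
..........................#..###########...#######.
..........................##..##########...#######.
..........................#.############....######.
............................................######.
```

Lid angle is about 1.30 and fold about 0.4–0.5. I'll untilt, go above the handle and check it from close up.

```bash
python3 -m handwheel '[[0.6,0,-0.7,0,-1,0,85],[0.5,0,-0.8,0,-1,0,85],[0.4,0,-0.9,0,-1,0,85],[0.2,0,-0.9,0,-1,0,85],[0.1,0,-1,0,-1,0,85],[0,0,-1,0,-0.25,0,85],[0,0,-0.5,0,0,0,85],[0,0,0,0,0,0,85]]'
python3 -c "
from h import *
to(handle(1.3)+[0,0,.075],6.1)"
```

```text
time_s: 18.45
eef_pos: [0.5686, -0.0042, 0.4332]
orientation: [[-0.109, 0.994, 0.003], [0.994, 0.109, 0.001], [0.0, 0.003, -1.0]]
wrist_force: [-0.0, -0.6, -0.2]
finger_gap: 0.992
gripper_force: 0.0
t 18.45 pos [ 0.5686 -0.0042  0.4332] j [-31.  11.  34.  81.  -6.  90.   8.] F [-0.  -0.6 -0.2] gap 84.7 grip 0.0
shift now-axes [ 4.16 -0.01  1.82] | after-turn axes [ 4.16 -0.02  1.82]
turn [ 0.02 -0.    0.02]
```

```bash
python3 -m handwheel '[[0.6,0,0,0,0,0,85],[1,0,0,0,0,0,85],[1,0,0.3,0,0,0,85],[0.9,0,0.5,0,0,0,85],[0.5,0,0.5,0,0,0,85],[0.16,0,0.4,0,0,0,85],[0,0,0.1,0,0,0,85],[0,0,0,0,0,0,85]]'
python3 - <<'E'
from bench import manip
from h import *
to(handle(1.3)+[0,0,.075],6.1)
c=manip.calibration("wrist"); np.save("c6.npy",c,allow_pickle=True); im=manip.capture("wrist")
cv2.imwrite("pics/w6.png",im[:,:,::-1])
E
```

```text
time_s: 19.25
eef_pos: [0.5544, 0.1163, 0.3769]
orientation: [[-0.103, 0.995, -0.002], [0.995, 0.103, -0.001], [-0.001, -0.002, -1.0]]
wrist_force: [-0.4, -0.4, -0.0]
finger_gap: 0.996
gripper_force: 0.0
t 19.25 pos [0.5544 0.1163 0.3769] j [-41.  11.  29.  87.  -5.  83.  -5.] F [-0.4 -0.4 -0. ] gap 85.0 grip 0.0
shift now-axes [ 0.12  0.03 -0.06] | after-turn axes [ 0.12  0.03 -0.06]
turn [-0.01  0.01 -0.02]
```

View pics/w6.png

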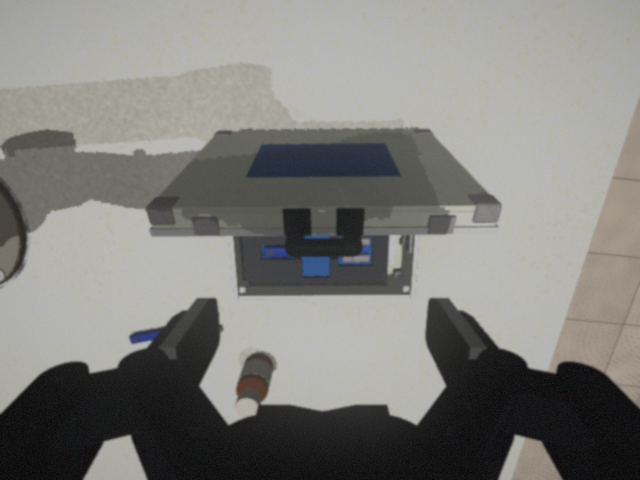

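The bar runs from (286,247) to (362,247), centred at column 324. The finger mid-line is at column 322, so it is centred along the hinge line. Next is its y position by ray.

```bash
python3 - <<'E'
from h import *
c=np.load("c6.npy",allow_pickle=True).item()
for z in(.298,.304,.31):
    P=ray(c,[[286,247],[362,247],[324,247]],z); print(z,P.round(4)[2],((P[2]-O)@RC).round(4),np.linalg.norm(P[1]-P[0]).round(4))
for a in(1.3,1.32,1.34): print(a,handle(a).round(4))
to(np.r_[handle(1.32)[:2],.29],6.1)
E
```

```text
0.298 [0.5545 0.1173 0.298 ] [-0.0007  0.0464  0.298 ] 0.0501
0.304 [0.5542 0.1193 0.304 ] [-0.0007  0.0483  0.304 ] 0.0488
0.31 [0.554  0.1212 0.31  ] [-0.0007  0.0502  0.31  ] 0.0474
1.3 [0.5549 0.12   0.3037]
1.32 [0.5544 0.1245 0.3047]
1.34 [0.5539 0.1291 0.3055]
t 19.3 pos [0.5549 0.116  0.3779] j [-40.  11.  29.  87.  -5.  83.  -5.] F [ 0.2 -0.   0. ] gap 85.2 grip 0.0
shift now-axes [0.29 0.01 2.93] | after-turn axes [0.28 0.02 2.93]
turn [-0.    0.   -0.02]
```

```bash
python3 -m handwheel '[[0.12,0,0.4,0,0,0,85],[0,0,0.8,0,0,0,85],[0,0,0.8,0,0,0,85],[0,0,0.7,0,0,0,85],[0,0,0.35,0,0,0,85],[0,0,0.12,0,0,0,85],[0,0,0,0,0,0,65],[0,0,0,0,0,0,65]]' 30
python3 -m handwheel '[[0,0,0,0,0,0,55],[0,0,0,0,0,0,52],[0,0,0,0,0,0,48],[0,0,0,0,0,0,44],[0,0,0,0,0,0,44],[0,0,0,0,0,0,44]]' 30
python3 -c "
from h import *
to(handle(1.30)-[0,0,.0205],6.1)"
```

```text
time_s: 20.1
eef_pos: [0.555, 0.1213, 0.2839]
orientation: [[-0.105, 0.994, 0.002], [0.994, 0.105, 0.001], [0.001, 0.002, -1.0]]
wrist_force: [-0.3, -0.3, -0.6]
finger_gap: 0.762
gripper_force: 0.0
time_s: 20.7
eef_pos: [0.5544, 0.1213, 0.2838]
orientation: [[-0.105, 0.994, 0.001], [0.994, 0.105, 0.001], [0.001, 0.001, -1.0]]
wrist_force: [-1.9, -0.1, 6.5]
finger_gap: 0.57
gripper_force: 30.9
t 20.7 pos [0.5544 0.1213 0.2838] j [-40.  14.  29.  96.  -7.  72.  -4.] F [-1.9 -0.1  6.5] gap 48.7 grip 30.9
shift now-axes [-0.04  0.01  0.02] | after-turn axes [-0.04  0.01  0.02]
turn [ 0.01 -0.   -0.01]
```

```bash
python3 - <<'E'
from h import *
a=np.r_[1.30,1.29,1.27,1.24,np.arange(1.20,-.001,-.04)]; P=np.array([RC.T@(handle(t)-handle(1.3)) for t in a])/.03
D=np.diff(np.round(np.c_[P[:,1],-P[:,2]],2),axis=0).round(2)
for t,d in zip(a[1:],D): print(round(t,2),d.tolist(),end="; ")
E
```

```text
1.29 [-0.08, 0.02]; 1.27 [-0.15, 0.03]; 1.24 [-0.22, 0.07]; 1.2 [-0.3, 0.09]; 1.16 [-0.3, 0.1]; 1.12 [-0.29, 0.12]; 1.08 [-0.28, 0.12]; 1.04 [-0.28, 0.14]; 1.0 [-0.28, 0.15]; 0.96 [-0.26, 0.16]; 0.92 [-0.27, 0.17]; 0.88 [-0.25, 0.19]; 0.84 [-0.25, 0.19]; 0.8 [-0.24, 0.2]; 0.76 [-0.23, 0.21]; 0.72 [-0.22, 0.22]; 0.68 [-0.21, 0.23]; 0.64 [-0.21, 0.23]; 0.6 [-0.19, 0.25]; 0.56 [-0.19, 0.25]; 0.52 [-0.17, 0.26]; 0.48 [-0.16, 0.27]; 0.44 [-0.16, 0.27]; 0.4 [-0.14, 0.28]; 0.36 [-0.13, 0.28]; 0.32 [-0.12, 0.29]; 0.28 [-0.1, 0.29]; 0.24 [-0.1, 0.3]; 0.2 [-0.08, 0.3]; 0.16 [-0.08, 0.31]; 0.12 [-0.05, 0.3]; 0.08 [-0.05, 0.31]; 0.04 [-0.04, 0.31]; -0.0 [-0.02, 0.31];
```

```bash
python3 -m handwheel '[[-0.08,0,0.02,0,0,0,44],[-0.15,0,0.03,0,0,0,44],[-0.22,0,0.07,0,0,0,44],[-0.3,0,0.09,0,0,0,44],[-0.3,0,0.1,0,0,0,44],[-0.29,0,0.12,0,0,0,44]]'
python3 -c "
from h import *
to(handle(1.12)-handle(1.3)+[.5544,.1213,.2838],6.1)"
```

```text
time_s: 21.3
eef_pos: [0.5589, 0.081, 0.2708]
orientation: [[-0.105, 0.994, 0.001], [0.994, 0.105, 0.001], [0.001, 0.002, -1.0]]
wrist_force: [-0.9, -1.5, 4.4]
finger_gap: 0.573
gripper_force: 31.9
t 21.3 pos [0.5589 0.081  0.2708] j [-37.  14.  30.  98.  -7.  70.   0.] F [-0.9 -1.5  4.4] gap 48.9 grip 31.9
shift now-axes [ 0.01 -0.01 -0.01] | after-turn axes [ 0.01 -0.01 -0.01]
turn [ 0.01 -0.01 -0.01]
```

Tracking well with small forces, so I'll continue.

```bash
python3 -m handwheel '[[-0.28,0,0.12,0,0,0,44],[-0.28,0,0.14,0,0,0,44],[-0.28,0,0.15,0,0,0,44],[-0.26,0,0.16,0,0,0,44],[-0.27,0,0.17,0,0,0,44],[-0.25,0,0.19,0,0,0,44],[-0.25,0,0.19,0,0,0,44],[-0.24,0,0.2,0,0,0,44],[-0.23,0,0.21,0,0,0,44],[-0.22,0,0.22,0,0,0,44],[-0.21,0,0.23,0,0,0,44],[-0.21,0,0.23,0,0,0,44]]'
python3 -c "
from h import *
to(handle(.64)-handle(1.3)+[.5544,.1213,.2838],6.1)"
```

```text
time_s: 22.5
eef_pos: [0.5688, -0.0084, 0.2033]
orientation: [[-0.105, 0.994, 0.002], [0.994, 0.105, -0.0], [-0.001, 0.002, -1.0]]
wrist_force: [4.5, -4.0, 3.6]
finger_gap: 0.565
gripper_force: 31.8
t 22.5 pos [ 0.5688 -0.0084  0.2033] j [-29.  18.  31. 102. -10.  63.  12.] F [ 4.5 -4.   3.6] gap 48.2 grip 31.8
shift now-axes [ 0.03 -0.02 -0.04] | after-turn axes [ 0.03 -0.02 -0.04]
turn [ 0.02  0.   -0.01]
```

```bash
python3 -m handwheel '[[-0.19,-0.02,0.24,0,0,0,44],[-0.19,0,0.25,0,0,0,44],[-0.17,0,0.26,0,0,0,44],[-0.16,0,0.27,0,0,0,44],[-0.16,0,0.27,0,0,0,44],[-0.14,0,0.28,0,0,0,44],[-0.13,0,0.28,0,0,0,44],[-0.12,0,0.29,0,0,0,44],[-0.1,0,0.29,0,0,0,44],[-0.1,0,0.3,0,0,0,44],[-0.08,0,0.3,0,0,0,44],[-0.08,0,0.31,0,0,0,44],[0,0,0,0,0,0,44]]'
python3 -c "
from h import *
to(handle(.16)-handle(1.3)+[.5544,.1213,.2838],6.1)"
```

```text
time_s: 23.8
eef_pos: [0.5741, -0.0559, 0.1019]
orientation: [[-0.105, 0.994, 0.004], [0.994, 0.105, -0.0], [-0.001, 0.004, -1.0]]
wrist_force: [6.7, -3.3, -0.8]
finger_gap: 0.568
gripper_force: 31.2
t 23.8 pos [ 0.5741 -0.0559  0.1019] j [-22.  26.  29. 107. -16.  52.  21.] F [ 6.7 -3.3 -0.8] gap 48.5 grip 31.2
shift now-axes [ 0.01 -0.03 -0.08] | after-turn axes [ 0.01 -0.03 -0.08]
turn [ 0.03  0.01 -0.01]
```

```bash
python3 -m handwheel '[[-0.05,0,0.28,0,0,0,44],[-0.05,0,0.28,0,0,0,44],[-0.03,0,0.22,0,0,0,44],[-0.02,0,0.15,0,0,0,44],[-0.01,0,0.12,0,0,0,44],[0,0,0.08,0,0,0,44],[0,0,0,0,0,0,44]]'
python3 -c "
from h import *
to(handle(0)-handle(1.3)+[.5544,.1213,.2838],6.1)"
```

```text
time_s: 24.5
eef_pos: [0.5746, -0.0601, 0.0686]
orientation: [[-0.106, 0.994, 0.004], [0.994, 0.106, 0.0], [-0.0, 0.004, -1.0]]
wrist_force: [5.9, -2.0, -1.7]
finger_gap: 0.574
gripper_force: 31.4
t 24.5 pos [ 0.5746 -0.0601  0.0686] j [-20.  28.  28. 108. -18.  48.  23.] F [ 5.9 -2.  -1.7] gap 49.0 grip 31.4
shift now-axes [-0.02 -0.03  0.05] | after-turn axes [-0.02 -0.03  0.05]
turn [ 0.03  0.   -0.01]
```

```bash
python3 -m handwheel '[[0,0,0.06,0,0,0,44],[0,0,0.06,0,0,0,44],[0,0,0,0,0,0,44]]'; python3 -m handwheel '[[0,0,0.06,0,0,0,44],[0,0,0.06,0,0,0,44],[0,0,0,0,0,0,44],[0,0,0,0,0,0,44]]'
```

```text
time_s: 24.8
eef_pos: [0.5747, -0.0601, 0.0681]
orientation: [[-0.105, 0.994, 0.003], [0.994, 0.105, 0.002], [0.002, 0.003, -1.0]]
wrist_force: [-0.1, -0.6, 19.2]
finger_gap: 0.573
gripper_force: 32.8
time_s: 25.2
eef_pos: [0.5748, -0.0602, 0.0673]
orientation: [[-0.105, 0.994, 0.003], [0.994, 0.105, 0.004], [0.004, 0.004, -1.0]]
wrist_force: [-6.9, 0.5, 39.2]
finger_gap: 0.575
gripper_force: 34.3
```

The lid is firmly on its stop (39 N). I'll unload, open and rise clear.

```bash
python3 -m handwheel '[[0,0,-0.1,0,0,0,44],[0,0,-0.04,0,0,0,44],[0,0,0,0,0,0,60],[0,0,0,0,0,0,80],[0,0,0,0,0,0,85],[0,0,0,0,0,0,85],[0,0,0,0,0,0,85],[0,0,-0.3,0,0,0,85],[0,0,-0.8,0,0,0,85],[0,0,-1,0,0,0,85],[-0.5,0,-1,0,0,0,85],[-0.5,0,-1,0,0,0,85],[0,0,-1,0,0,0,85],[0,0,-0.5,0,0,0,85],[0,0,0,0,0,0,85],[0,0,0,0,0,0,85]]'
python3 - <<'E'
from bench import manip
from h import *
w=manip.capture("wrist"); t=manip.capture("side"); print(manip.state()["wrist_force"])
cv2.imwrite("pics/end.png",np.hstack([cv2.resize(w,(400,300)),cv2.resize(t,(400,300))])[:,:,::-1])
E
```

```text
time_s: 26.8
eef_pos: [0.5755, -0.0898, 0.2336]
orientation: [[-0.106, 0.994, -0.001], [0.994, 0.106, 0.001], [0.001, -0.001, -1.0]]
wrist_force: [-0.1, 0.3, -0.3]
finger_gap: 0.996
gripper_force: 0.0
[0.05085356 1.23142419 0.71461287]
```

View pics/end.png

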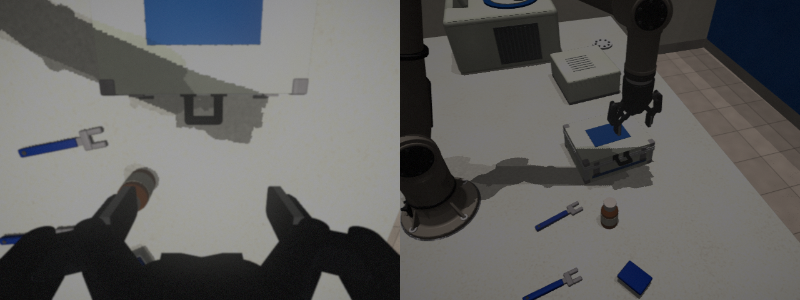

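The lid is shut and the gripper is clear. The bottle and pan box are still standing where they were.

```bash
python3 -c "
from bench import manip
print(manip.hand_in())"
```

```text
the job is handed in; nothing more can be done
None
```

The spanner is home in its cut-out, the stay was broken with the lid standing, the lid was lowered gently until shut and released, and the job was handed in at about 27 s; no verdict was returned.

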